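# Turn the dish rack's drip tray the right way round

### The arm

A 7-joint arm with a two-finger parallel gripper is mounted at the origin on the work surface. World frame = base frame: x ahead of the robot, y to its left, z up, the work surface at z = 0. Lengths are in m, angles in rad, forces in N, time in s.
With the tool pointing down it reaches from about 0.425 to 0.95 m from the base axis. Payload 4.7 kg.
Tool frame: the origin (TCP) lies between the finger pads; the fingertips stand 25 mm ahead of it and the grasp point (between the pads) lies 6 mm ahead of it; z points along the fingers, y is the line along which they close (so a half turn about z gives the same grasp; the last joint's range is limited). The gripper opens to 85 mm and grips with 20 to 120 N. Pads are 22 mm wide; open, the fingers measure 114 mm over their backs; the gripper's body (76 mm by 85 mm) begins 54 mm behind the grasp point. The pads swing forward as they close: fully open they stand 13 mm farther back than shut.
Start: joints at [-1.242, 0.469, -0.049, 1.532, 0.024, 1.141, -0.082], TCP at [0.236, 0.632, 0.217] pointing down, gripper open.
Joint ranges: [-2.59, 2.59], [-0.33, 1.99], [-1.39, 1.29], [0.1, 2.45], [-1.04, 4.18], [0.21, 1.99], [-2.66, 2.66]. Speed limits (rad/s): [2.57, 2.57, 3.14, 3.14, 3.14, 3.14, 3.14].

### API

Orientations are given as a 3x3 rotation matrix whose columns are the frame's x, y, z axes.
In Python, from rig import * gives the robot as it stands. Calls block until the motion is done:
- movep(position, orientation): joint-space move of the TCP to a pose.
- move_l(position, attitude=None, feed=0.15, until_force=None): straight line of the TCP; attitude=None keeps the orientation; feed is the mean speed in m/s. With until_force (N) it stops when the force on the tool has changed by that much, and returns True; else False.
- move_joints(angles): joint-space move.
- command_gripper(opening, newtons=None): finger opening in m; newtons is the grip in N (None keeps the last); returns when the fingers have stopped.
- sleep(seconds).
- inverse_kinematics(position, orientation): joint angles nearest the present ones, or None.
- sense(): the state.
- camera(name): name is "scene" or "top" or "wrist"; returns (picture, depth): 480x640x3 uint8, red, green, blue; 480x640 float32, m along the optical axis (not along the pixel's ray), 0 where there is no reading.
- camera_params(name): a dict with "K" (3x3 intrinsics, pixels), "dist" ([k1, k2, p1, p2, k3] as OpenCV has them; the pictures are not rectified), "position" and "rotation" of the camera in the world; the wrist camera has in their place "tool_from_camera" (4x4, takes a point from camera to tool coordinates, whose origin is the TCP and whose axes are the flange's). Camera axes: x right, y down, z forward; pixel columns grow to the right and rows downward; lengths in m; the calibration is good to about 2 mm. A picture is of the moment at which its call begins: read the wrist's pose just before it. camera_params takes no time and is no camera call.
A pose or a line that the arm cannot do raises Unreachable and nothing moves.
- finish_job(): hands the job in; it is judged then, once.
The state is a dict: "time_s": time; "joint_pos": joint angles; "qd": joint speeds; "joint_efforts": joint torques, N m; "position": TCP position; "tcp_rot": TCP orientation; "wrist_force": force on the tool from outside, world axes, zero at the start; "ft_torque": the same for the moment, N m; "finger_gap": finger opening in m; "gripper_force": force on a finger pad.
Only numpy, scipy, OpenCV 4.12 (cv2) and the standard library are available. Lean on these libraries where they do the work, as an engineer would, in place of code of your own. Each camera call takes 0.05 s, during which the arm holds its last target. There are 200 camera calls.

### The job

The drip tray under the small dish rack has been put in back to front, with its spout sticking out on the side away from the sink. Draw it out, turn it round and slide it back under the rack spout first, flat on the worktop and fully home against the rack's end stops, so that the spout reaches out over the sink bowl. Leave the washing-up bottle, the mug and the brush where they are.

Things in the scene. Friction and masses are not known exactly. Their poses are not given: they have to be found in the camera images.
- tray: Loose grey plastic drip tray, 0.25-0.5 kg, flat on the worktop: a shallow open box 180 long (x) x 150 wide (y) x 28 high, walls 5 thick, with a spout on its +x end and a loop grip on its -x end. Origin: centre of the box's underside; +x points out along the spout, z up. At the start it is in the rack back to front: its +x runs against the rack's, spout out of the mouth.
- tray_spout (a point): Tip of the tray's spout, at tray x = 150, y = 0, z = 20; tray axes. The spout is an open channel 50 wide over its two upright cheeks, from tray x = 90 to 150, 6 to 28 above the worktop. Best pinched from above across its width (along tray y) at about x = 125.
- tray_grip (a point): Middle of the tray's loop grip, at tray x = -115, y = 0, z = 15; tray axes. The loop is flat, 44 wide, from tray x = -90 to -135, 6 to 22 above the worktop. Best pinched from above across its width (along tray y).
- rack: Black wire dish rack, firmly fixed, with plates, mug and glass that belong to it. Origin: centre of its footprint on the worktop, z up; +x is the way the tray slides in, from the mouth (x = -75) to the sink end (x = 75). 186 wide (y); frame 117 high, plates up to 216. The tray goes under its floor wires (46 clear height), between side skids 166 apart (clear).
- rack_mouth (a point): Middle of the rack's open mouth at worktop height (rack x = -75, y = 0); rack axes. With the tray fully home its box sticks 40 out of the mouth, and the loop grip 45 more.
- rack_spout_home (a point): Where the spout's tip is when the tray is home: rack x = 125, y = 0, z = 20; rack axes. Two upright wires at the sink end, y = +45 and -45, 80 clear between, are the end stops: spout or loop grip passes between them, the box does not and meets them at rack x = 65, so the tray is home with its origin at rack x = -25, axes as the rack's.
- sink: Inset steel sink. Origin: centre of its bowl at worktop height; +x points away from the rack, z up. Bowl opening 260 (x) x 320 (y), 140 deep: its edge beside the rack is at x = -130. Flat rim flush with the worktop; tap on the rim at x = 190, 170 high, outlet over the bowl.
- soap: Bystander: bottle of washing-up liquid, 66 across, 190 high, upright. Origin: centre of its underside.
- mug: Bystander: white mug, 80 across, 92 high, upright. Origin: centre of its underside.
- brush: Bystander: dish brush 220 long, lying along its x. Origin: middle of its underside.
Things that resemble listed ones, but are neither listed nor needed, are in the scene too. Leave any green look-alike of the rack alone.

How it is judged:
By the outcome, as a careful person would: the job done as asked, in the order asked, and still so for the second after the job is handed in, with the robot touching nothing.
It also fails if it takes over 61 s, if anything falls off the work surface, if the arm or the gripper's body presses on something with over 40 N, if the wrist force passes 120 N, or if a joint passes its speed limit or range.

## Working session

There is one attempt and no reset: what is moved stays moved. The work goes in short steps, each a Python script; the robot and the scene stay as the last script left them, time stands still between calls to the robot, and variables do not carry over. Pictures are saved under pics/ and viewed, at most 10 in all, crops included, and the job is handed in when it is done.

```bash
ls; mkdir -p pics
python3 - <<'E'
from rig import *
import cv2,numpy as np
ims=[]
for n in ["scene","top"]:
    p,d=camera(n); np.savez(f"{n}0.npz",p=p,d=d); cv2.imwrite(f"pics/{n}0.png",p[:,:,::-1])
    c=camera_params(n); print(n,c["K"],c["dist"],c["position"],c["rotation"])
print(camera_params("wrist"),sense()["time_s"])
E
```

```text
pics
scene [[518.16293015   0.         322.2875104 ]
 [  0.         518.16293015 246.53994927]
 [  0.           0.           1.        ]] [-0.13208307  0.          0.          0.          0.        ] [ 0.43484281 -0.41089156  1.25833696] [[ 0.99855218 -0.0479705   0.02433887]
 [-0.05331149 -0.94286572  0.32888011]
 [ 0.00717174 -0.32970149 -0.94405799]]
top [[554.33272122   0.         323.85662783]
 [  0.         554.33272122 235.44451398]
 [  0.           0.           1.        ]] [-0.12603114  0.          0.          0.          0.        ] [0.40302895 0.00675613 1.23104369] [[ 0.00533372 -0.99896264  0.0452239 ]
 [-0.99988393 -0.00468228  0.01449846]
 [-0.01427167 -0.04529598 -0.99887166]]
{'K': array([[330.85606295,   0.        , 322.15371306],
       [  0.        , 330.85606295, 236.34769908],
       [  0.        ,   0.        ,   1.        ]]), 'dist': array([-0.04971267,  0.        ,  0.        ,  0.        ,  0.        ]), 'tool_from_camera': array([[ 4.16759835e-04, -9.61390589e-01, -2.75187138e-01,
         7.04390568e-02],
       [ 9.99999912e-01,  3.84955992e-04,  1.69581801e-04,
        -2.68883189e-04],
       [-5.70994103e-05, -2.75187185e-01,  9.61390665e-01,
        -1.57690993e-01],
       [ 0.00000000e+00,  0.00000000e+00,  0.00000000e+00,
         1.00000000e+00]])} 0.1
```

View pics/scene0.png

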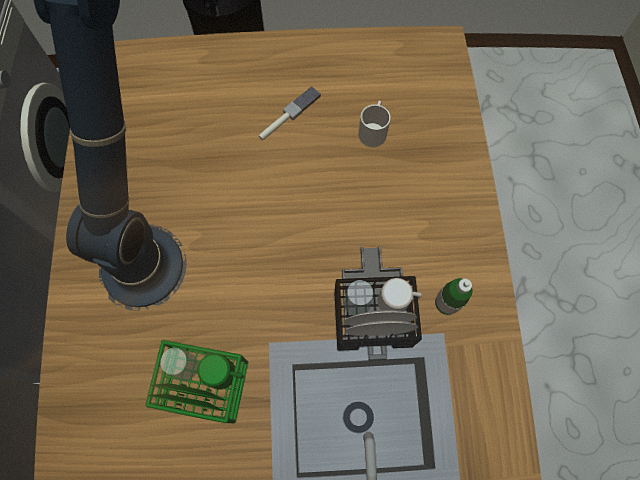

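View pics/top0.png

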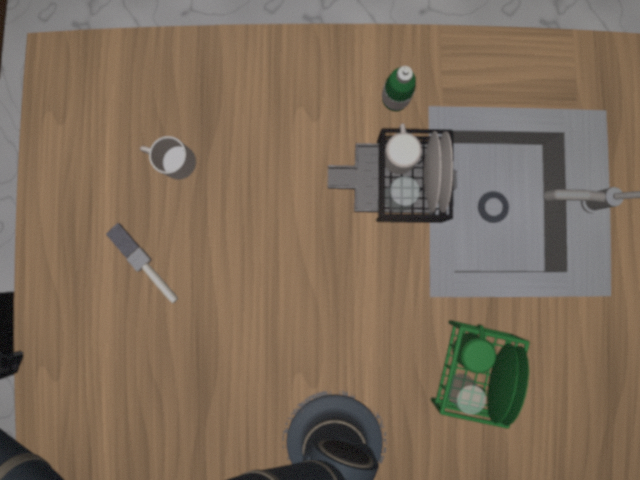

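Scene view: the black rack is at about (378,313). A grey tray's box edge is at (371,272) and its spout at (371,258), pointing away from the sink. The sink is at (360,415), soap (455,296), mug (375,125) and brush (290,112).

There are two rack candidates, the black one (scene 378,313; top 415,175) and the green one (scene 198,380; top 483,375). The black one fits: it stands beside the sink and has the tray under it. The green one is the look-alike.

Next I'll measure with depth and two views, and enlarge the crop to confirm.

```bash
cat > h.py <<'E'
import numpy as np,cv2
from rig import *
def pose(n,s=None):
    c=camera_params(n)
    if n!="wrist": return c["K"],c["dist"],np.array(c["rotation"]),np.array(c["position"])
    T=c["tool_from_camera"]; R=np.array(s["tcp_rot"])
    return c["K"],c["dist"],R@T[:3,:3],np.array(s["position"])+R@T[:3,3]
def rays(px,cam):
    K,D,R,p=cam
    u=cv2.undistortPoints(np.asarray(px,float).reshape(-1,1,2),K,D).reshape(-1,2)
    return np.c_[u,np.ones(len(u))]@R.T
def plane(px,cam,z):
    r=rays(px,cam); return cam[3]+r*((z-cam[3][2])/r[:,2])[:,None]
def tri(pa,ca,pb,cb):
    a=rays([pa],ca)[0];b=rays([pb],cb)[0]
    k=np.linalg.lstsq(np.c_[a,-b],cb[3]-ca[3],rcond=None)[0]
    A=ca[3]+k[0]*a;B=cb[3]+k[1]*b; return (A+B)/2,np.linalg.norm(A-B)
def cloud(d,cam):
    v,u=np.mgrid[:480,:640]; r=rays(np.c_[u.ravel(),v.ravel()],cam)
    return (cam[3]+r*d.reshape(-1,1)).reshape(480,640,3)
E
python3 - <<'E'
from h import *
for n,(x0,y0,x1,y1) in dict(scene=(320,230,480,370),top=(320,60,480,240)).items():
    f=np.load(n+"0.npz"); P=cloud(f["d"],pose(n)); im=f["p"]
    hsv=cv2.cvtColor(im,cv2.COLOR_RGB2HSV)
    roi=np.zeros((480,640),bool); roi[y0:y1,x0:x1]=1
    m=roi&(hsv[...,1]<70)&(P[...,2]>.012)&(P[...,2]<.04)&(P[...,1]>-.16); q=P[m]
    print(n,"tray",len(q),q.min(0),q.max(0),np.median(q,0))
    m=roi&(hsv[...,2]<60)&(P[...,2]>.09)&(P[...,2]<.13); q=P[m]
    print("rack",len(q),np.percentile(q,[1,99],axis=0), cv2.minAreaRect(q[:,:2].astype(np.float32)))
    m=roi&(P[...,2]>.13);q=P[m];print("tall",len(q),q.min(0),q.max(0))
    for nm,(u,v) in (dict(soap=(460,285),mug=(375,115),brush=(290,112),sp=(371,252),bx=(371,275)) if n=="scene" else dict(soap=(402,80),mug=(168,155),brush=(140,262),sp=(338,178),bx=(366,185))).items(): print(nm,P[v,u])
    cv2.imwrite(f"pics/{n}c.png",cv2.resize(im[y0:y1,x0:x1,::-1],None,fx=3,fy=3,interpolation=cv2.INTER_CUBIC))
a=cv2.imread("pics/scenec.png");b=cv2.imread("pics/topc.png")
h=540; a=cv2.resize(a,(400,350));b=cv2.resize(b,(400,450));c=np.zeros((450,800,3),np.uint8);c[:350,:400]=a;c[:,400:]=b;cv2.imwrite("pics/crop1.png",c)
E
```

```text
scene tray 453 [ 0.49137574 -0.15999633  0.0120119 ] [0.75028353 0.01638662 0.03981121] [ 0.59111836 -0.05091347  0.023524  ]
rack 1302 [[ 0.48926506 -0.24160365  0.09216735]
 [ 0.78052787 -0.09287063  0.1268489 ]] ((0.6400601267814636, -0.16816936433315277), (0.15239758789539337, 0.30209171772003174), 89.32498168945312)
tall 2594 [ 0.43484281 -0.41089156  0.1300757 ] [ 0.79403513 -0.10290917  1.25833696]
soap [ 0.75944533 -0.1368815   0.17191957]
mug [0.63239786 0.39091019 0.04005605]
brush [0.3973655  0.42722589 0.01715577]
sp [0.59019604 0.00303284 0.00981862]
bx [ 0.5855518  -0.05666475  0.00610887]
top tray 1128 [ 0.49077989 -0.15920565  0.01200514] [0.77531091 0.01796765 0.0394943 ] [ 0.59262551 -0.0681794   0.01608447]
rack 1114 [[ 0.48962218 -0.23843778  0.09382511]
 [ 0.76542517 -0.09006713  0.12511893]] ((0.6288512945175171, -0.16538307070732117), (0.15062561631202698, 0.2847903370857239), 87.46147155761719)
tall 4153 [ 0.40302895 -0.2171007   0.13000451] [0.79660363 0.00675613 1.23104369]
soap [ 0.75680454 -0.12944488  0.17093385]
mug [0.63983674 0.37953815 0.00318017]
brush [0.39678531 0.43332476 0.01962365]
sp [ 0.58637082 -0.00623965  0.00753274]
bx [ 0.56986009 -0.06796708  0.01569885]
```

View pics/crop1.png

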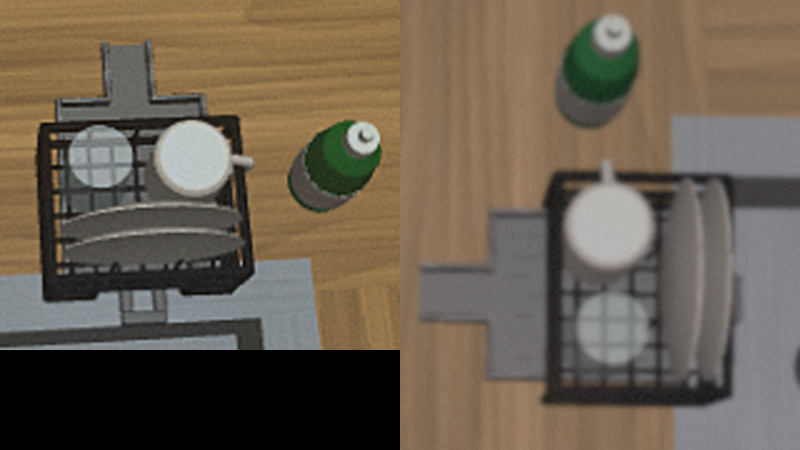

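The crop confirms it: the black rack by the sink holds the tray, with its spout out of the mouth (left panel 127,70; right panel 450,290) and its loop between the end stops (left panel 143,305). Now I'll check the reachability of the plan and take two wrist views.

```bash
cat >> h.py <<'E'
def Rz(a): # tool down, tool x at world heading a
    c,s=np.cos(a),np.sin(a); return np.array([[c,s,0],[s,-c,0],[0,0,-1.]])
E
python3 - <<'E'
from h import *
print(np.round(sense()["tcp_rot"],2).tolist())
C=np.array([.585,.10])
for base in (np.pi/2,-np.pi/2):
    for nm,P in dict(pick=(.585,-.008),out=(.585,.225)).items():
        q=inverse_kinematics([*P,.025],Rz(base)); print(nm,base,None if q is None else np.round(q,2))
    for sgn in (1,-1):
        for k in range(0,181,45):
            a=np.pi/2+sgn*np.radians(k); p=C+.125*np.array([np.cos(a),np.sin(a)])
            q=inverse_kinematics([*p,.025],Rz(base+sgn*np.radians(k))); print(sgn,k,None if q is None else np.round(q,2))
s=None
for i,(x,y,z) in enumerate([(.585,.06,.32),(.585,.0,.26)]):
    (movep if i==0 else move_l)([x,y,z],Rz(np.pi/2)); sleep(.2); s=sense(); p,d=camera("wrist")
    np.savez(f"w{i}.npz",p=p,d=d,tcp_rot=s["tcp_rot"],position=s["position"]); cv2.imwrite(f"pics/w{i}.png",p[:,:,::-1])
print(s["time_s"],s["wrist_force"],np.round(s["joint_pos"],2))
E
python3 -c "
import cv2,numpy as np
a=[cv2.resize(cv2.imread(f'pics/w{i}.png'),(400,300)) for i in (0,1)];cv2.imwrite('pics/w01.png',np.hstack(a))"
```

```text
[[-0.94, 0.35, -0.0], [0.35, 0.94, -0.0], [-0.0, -0.0, -1.0]]
pick 1.5707963267948966 [-0.38  0.59  0.44  1.93 -0.37  0.7   0.28]
out 1.5707963267948966 [-0.67  0.62  0.33  1.82 -0.29  0.74 -0.19]
1 0 [-0.67  0.62  0.33  1.82 -0.29  0.74 -0.19]
1 45 [-0.59  0.49  0.19  2.05 -0.15  0.61  0.49]
1 90 [-0.38  0.42  0.09  2.18 -0.07  0.55  1.34]
1 135 [-0.14  0.45  0.04  2.12 -0.03  0.57  2.28]
1 180 [-0.76  0.87  1.1   1.95 -0.97  0.98 -2.31]
-1 0 [-0.67  0.62  0.33  1.82 -0.29  0.74 -0.19]
-1 45 [-0.67  0.75  0.52  1.64 -0.46  0.87 -0.75]
-1 90 [-0.59  0.81  0.62  1.6  -0.56  0.92 -1.34]
-1 135 [-0.74  0.98  1.1   1.73 -0.98  1.09 -1.66]
-1 180 [-0.76  0.87  1.1   1.95 -0.97  0.98 -2.31]
pick -1.5707963267948966 [-0.79  0.87  1.1   1.95 -0.97  0.98 -2.34]
out -1.5707963267948966 [-0.21  0.63 -0.31  1.79  0.27  0.76  2.48]
1 0 [-0.21  0.63 -0.31  1.79  0.27  0.76  2.48]
1 45 [-1.21  0.8   1.11  2.08 -0.95  0.9  -1.9 ]
1 90 [-0.76  0.48  0.58  2.2  -0.47  0.59 -1.41]
1 135 [-0.5   0.49  0.49  2.14 -0.4   0.6  -0.5 ]
1 180 [-0.36  0.59  0.44  1.93 -0.38  0.7   0.31]
-1 0 [-0.21  0.63 -0.31  1.79  0.27  0.76  2.48]
-1 45 [-0.24  0.7  -0.14  1.62  0.12  0.83  1.93]
-1 90 [-0.26  0.72  0.09  1.58 -0.08  0.85  1.44]
-1 135 [-0.28  0.68  0.29  1.7  -0.25  0.8   0.92]
-1 180 [-0.36  0.59  0.44  1.93 -0.38  0.7   0.31]
3.675 [-0.75466818  0.26917941 -0.1060536 ] [-0.52  0.31  0.57  1.73 -0.18  1.16  0.11]
```

View pics/w01.png

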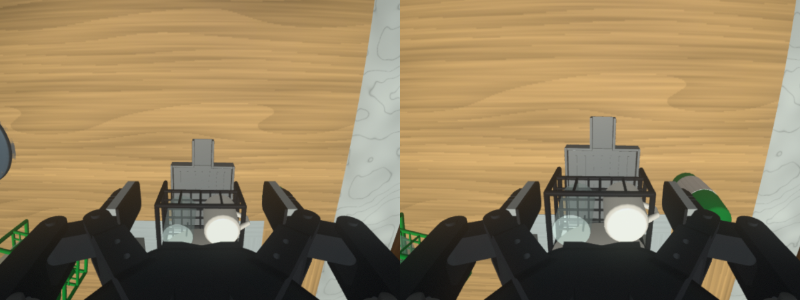

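Both wrist views show the spout (left 203,152; right 603,132), the box end (left 203,177; right 602,160) and the rack's top frame. The gripper fingers are at the sides. Now I'll measure the spout, box and rack from the two views.

Run:
```python
from h import *
res=[]
for i in (0,1):
    f=np.load(f"w{i}.npz"); cam=pose("wrist",f); P=cloud(f["d"],cam); im=f["p"]
    hsv=cv2.cvtColor(im,cv2.COLOR_RGB2HSV)
    m=(hsv[...,1]<70)&(P[...,0]>.45)&(P[...,0]<.72)&(P[...,1]>-.075)&(P[...,1]<.04)&(P[...,2]<.05)
    m=cv2.morphologyEx(m.astype(np.uint8),cv2.MORPH_OPEN,np.ones((3,3)))
    n,l,st,_=cv2.connectedComponentsWithStats(m); k=1+np.argmax(st[1:,4]); m=l==k
    w=m.sum(1); rows=np.where(w>0)[0]; wb=w.max(); sp=[r for r in rows if w[r]<.5*wb and w[r]>8]
    L=[np.where(m[r])[0].min()-.5 for r in sp]; Rr=[np.where(m[r])[0].max()+.5 for r in sp]
    r0,r1=sp[0],sp[-1]
    pl=np.polyfit(sp,L,1);pr=np.polyfit(sp,Rr,1)
    tl=(np.polyval(pl,r0),r0-.5);tr=(np.polyval(pr,r0),r0-.5);bl=(np.polyval(pl,r1),r1+.5);br=(np.polyval(pr,r1),r1+.5)
    br_=[r for r in rows if w[r]>.9*wb]; xs=np.where(m[br_[1]])[0]
    tb=[(xs.min()-.5,br_[0]-.5),(xs.max()+.5,br_[0]-.5)]
    pts=[tl,tr,bl,br]+tb; res.append((pts,cam)); print(np.round(pts,1).tolist()); print(np.round(plane(pts,cam,.028),4).tolist())
    # rack top frame, depth
    k=(hsv[...,2]<70)&(P[...,2]>.10)&(P[...,2]<.13)&(P[...,0]>.45)&(P[...,0]<.72)&(P[...,1]<-.06)&(P[...,1]>-.3); q=P[k]
    fr=q[q[:,1]>np.percentile(q[:,1],98)-.012]
    print("rack top",len(q),np.round(q.min(0),3),np.round(q.max(0),3),"front bar x",fr[:,0].min(),fr[:,0].max(),"line",np.polyfit(fr[:,0],fr[:,1],1),np.median(fr[:,2]))
    for sd in (-1,1):
        e=q[(sd*(q[:,0]-.583)>.075)&(q[:,1]<-.1)]
        if len(e)>20: print("side",sd,np.polyfit(e[:,1],e[:,0],1),np.median(e,0))
for a,b in zip(res[0][0],res[1][0]): print("tri",tri(a,res[0][1],b,res[1][1]))
# rack outer from fixed cams, soap excluded
for n in("scene","top"):
    f=np.load(n+"0.npz"); P=cloud(f["d"],pose(n)); hsv=cv2.cvtColor(f["p"],cv2.COLOR_RGB2HSV)
    k=(hsv[...,2]<70)&(P[...,2]>.105)&(P[...,2]<.13)&(P[...,0]>.45)&(P[...,0]<.70)&(P[...,1]<-.06)&(P[...,1]>-.28)
    print(n,cv2.minAreaRect(P[k][:,:2].astype(np.float32)),np.median(P[k][:,2]))
```

```text
[[312.4, 221.5], [336.1, 221.5], [290.1, 284.5], [357.4, 284.5], [274.5, 260.5], [372.5, 260.5]]
[[0.5705, 0.0232, 0.028], [0.6036, 0.0233, 0.028], [0.5369, -0.0724, 0.028], [0.6363, -0.0722, 0.028], [0.5153, -0.0348, 0.028], [0.657, -0.0345, 0.028]]
rack top 1918 [ 0.49  -0.198  0.1  ] [ 0.674 -0.088  0.128] front bar x 0.4917721752975933 0.6730062402777768 line [-0.00907771 -0.08737394] 0.11646600624780173
side -1 [0.01024366 0.49632056] [ 0.49494296 -0.14600813  0.11716152]
side 1 [0.00866222 0.67017623] [ 0.66875412 -0.14991017  0.11689408]
[[310.8, 186.5], [337.9, 186.5], [282.2, 261.5], [364.4, 261.5], [264.5, 233.5], [380.5, 233.5]]
[[0.5716, 0.0201, 0.028], [0.6036, 0.0202, 0.028], [0.535, -0.0739, 0.028], [0.6383, -0.0737, 0.028], [0.5145, -0.0374, 0.028], [0.6567, -0.0372, 0.028]]
rack top 2953 [ 0.489 -0.21   0.1  ] [ 0.674 -0.088  0.126] front bar x 0.49085229523568996 0.6735792394473805 line [-0.00862994 -0.08812061] 0.11665436522024214
side -1 [0.01182785 0.49663418] [ 0.49504633 -0.15031975  0.1171247 ]
side 1 [0.01468389 0.67072485] [ 0.66839468 -0.15671051  0.11699204]
tri (array([ 0.57014488,  0.01636292, -0.00082426]), np.float64(0.0009816791117476867))
tri (array([ 6.04911255e-01,  1.65057340e-02, -4.24046510e-04]), np.float64(0.00013283464208153534))
tri (array([ 0.53483076, -0.077019  ,  0.01861726]), np.float64(0.002150042232381914))
tri (array([ 0.63839924, -0.07652418,  0.01932737]), np.float64(0.0022912564050040817))
tri (array([ 0.51093292, -0.04375831,  0.00429487]), np.float64(0.0015299569756378067))
tri (array([ 6.61748608e-01, -4.49406003e-02, -3.19193190e-04]), np.float64(0.00037351291989551913))
scene ((0.5826448798179626, -0.16749289631843567), (0.15239758789539337, 0.18725334107875824), 89.32498168945312) 0.11415622665760417
top ((0.5809508562088013, -0.16565051674842834), (0.1517152488231659, 0.18428467214107513), 89.52515411376953) 0.1151587706639211
```

The measurements agree. The spout tip is at (0.587, 0.0195), the box end at y -0.038 (60 mm behind the tip, as given), and the box is about 142–150 wide. The rack centre is at (0.582, -0.166), turned by -0.010 rad, with its top at 0.117 against 117 given. I still need the spout rim height; I'll check that, then grasp and draw it out.

Run:
```python
from h import *
for i in (0,1):
    f=np.load(f"w{i}.npz"); cam=pose("wrist",f); P=cloud(f["d"],cam)
    q=P[(abs(P[...,0]-.587)<.035)&(P[...,1]>-.03)&(P[...,1]<.015)]; 
    h=q[q[:,2]>.02]; print("spout rim z",np.percentile(q[:,2],[1,50,98]),"x",np.percentile(h[:,0],[2,98]),len(h))
a=np.pi/2-.008
h=h if len(h)>5 else q
x=np.mean(np.percentile(h[:,0],[2,98])); assert abs(x-.587)<.006 and .02<np.percentile(q[:,2],98.5)<.034
command_gripper(.072,60)
movep([x,-.0055,.10],Rz(a))
print(move_l([x,-.0055,.029],Rz(a),.12,until_force=15),sense()["position"])
command_gripper(.03,60); s=sense(); print(s["finger_gap"],s["gripper_force"],s["wrist_force"],s["time_s"])
if s["finger_gap"]>.04:
    print(move_l([x+.0025,.06,.029],None,.1,until_force=35)); s=sense(); print(s["position"],s["finger_gap"],s["wrist_force"],s["time_s"])
```

```text
spout rim z [-0.00060181  0.00964692  0.02957088] x [0.56247288 0.61239681] 212
spout rim z [0.00044153 0.3616885  0.37437592] x [0.55436562 0.61681491] 13218Traceback (most recent call last):
  File "<stdin>", line 8, in <module>
AssertionError
```

The first view gives a rim at 28–30 mm, a width of 50 and a centre at x 0.587, all as described. The second view's points were spoilt by pixels with no depth reading, so I'll filter those out and carry on.

Run:
```python
from h import *
f=np.load("w1.npz"); P=cloud(f["d"],pose("wrist",f))
q=P[(abs(P[...,0]-.587)<.035)&(P[...,1]>-.03)&(P[...,1]<.015)&(P[...,2]>.02)&(P[...,2]<.05)]
print("view2 rim",np.percentile(q,[2,98],axis=0))
x=.5873; a=np.pi/2-.008
command_gripper(.072,60)
movep([x,-.0055,.10],Rz(a))
print(move_l([x,-.0055,.029],Rz(a),.12,until_force=15),sense()["position"])
command_gripper(.03,60); s=sense(); print(s["finger_gap"],s["gripper_force"],s["wrist_force"],s["time_s"])
if s["finger_gap"]>.04:
    print(move_l([x+.0025,.06,.029],None,.1,until_force=35)); s=sense(); print(s["position"],s["finger_gap"],s["wrist_force"],s["time_s"])
```

```text
view2 rim [[ 0.56313904 -0.02882043  0.02235216]
 [ 0.61240052  0.01394455  0.03050082]]
False [ 0.58816843 -0.00559105  0.02988363]
0.029670628782326496 0.0 [-0.24047127  0.48798391  0.16495633] 5.9167
```

The fingers closed to 30 mm without meeting the spout, so I'll look.

Run:
```python
from h import *
s=sense(); print(s["finger_gap"],np.round(s["tcp_rot"],3).tolist(),s["position"])
p,d=camera("wrist"); b,_=camera("scene")
c=cv2.resize(p,(480,360)); e=cv2.resize(b[210:330,310:430],(310,310)); o=np.zeros((360,790,3),np.uint8); o[:,:480]=c;o[:310,480:]=e
cv2.imwrite("pics/miss.png",o[:,:,::-1])
P=cloud(d,pose("wrist",s));
```

```text
0.029670628782326496 [[0.008, 1.0, 0.0], [1.0, -0.008, 0.0], [0.0, 0.0, -1.0]] [ 0.58737094 -0.00547098  0.02915897]
```

View pics/miss.png

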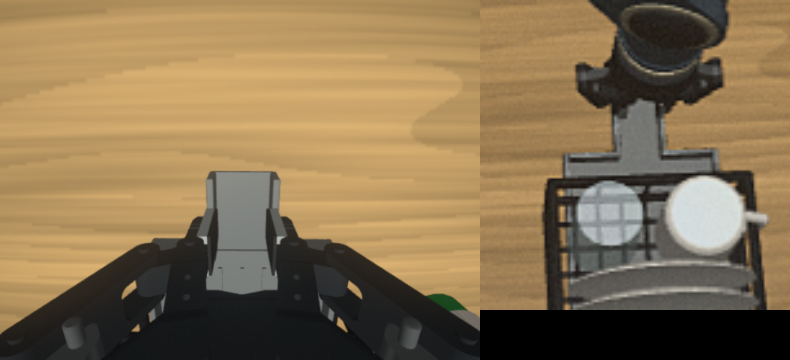

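Run:
```python
from h import *
s=sense(); p,d=camera("wrist"); cam=pose("wrist",s)
cv2.imwrite("pics/missz.png",cv2.resize(p[215:395,230:420],None,fx=4,fy=3.3,interpolation=cv2.INTER_CUBIC)[:,:,::-1])
P=cloud(d,cam)
for v in (240,270,300,330,350): print(v,[(u,*np.round(P[v,u],3)) for u in range(270,380,8)])
```

```text
240 [(270, np.float64(0.556), np.float64(0.009), np.float64(0.001)), (278, np.float64(0.565), np.float64(0.017), np.float64(0.028)), (286, np.float64(0.568), np.float64(0.015), np.float64(0.02)), (294, np.float64(0.571), np.float64(0.012), np.float64(0.009)), (302, np.float64(0.576), np.float64(0.012), np.float64(0.01)), (310, np.float64(0.58), np.float64(0.011), np.float64(0.008)), (318, np.float64(0.585), np.float64(0.011), np.float64(0.009)), (326, np.float64(0.589), np.float64(0.012), np.float64(0.01)), (334, np.float64(0.593), np.float64(0.012), np.float64(0.01)), (342, np.float64(0.598), np.float64(0.011), np.float64(0.009)), (350, np.float64(0.602), np.float64(0.011), np.float64(0.009)), (358, np.float64(0.607), np.float64(0.011), np.float64(0.01)), (366, np.float64(0.609), np.float64(0.017), np.float64(0.027)), (374, np.float64(0.617), np.float64(0.009), np.float64(0.0))]
270 [(270, np.float64(0.555), np.float64(-0.01), np.float64(0.001)), (278, np.float64(0.564), np.float64(0.002), np.float64(0.029)), (286, np.float64(0.568), np.float64(-0.0), np.float64(0.024)), (294, np.fl
[... 2714 characters left out ...]
oat64(0.569), np.float64(-0.058), np.float64(0.012)), (302, np.float64(0.574), np.float64(-0.058), np.float64(0.013)), (310, np.float64(0.579), np.float64(-0.058), np.float64(0.012)), (318, np.float64(0.584), np.float64(-0.059), np.float64(0.011)), (326, np.float64(0.589), np.float64(-0.058), np.float64(0.012)), (334, np.float64(0.594), np.float64(-0.059), np.float64(0.012)), (342, np.float64(0.599), np.float64(-0.058), np.float64(0.012)), (350, np.float64(0.603), np.float64(-0.058), np.float64(0.012)), (358, np.float64(0.609), np.float64(-0.06), np.float64(0.01)), (366, np.float64(0.603), np.float64(-0.009), np.float64(0.082)), (374, np.float64(0.601), np.float64(0.012), np.float64(0.112))]
```

View pics/missz.png

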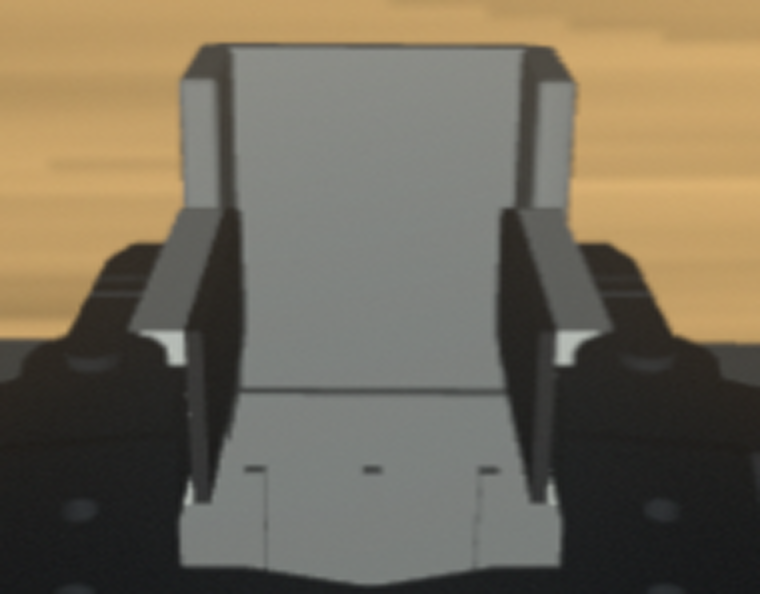

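Run:
```python
from h import *
s=sense(); p,d=camera("wrist"); P=cloud(d,pose("wrist",s))
for v in range(274,320,4): print(v,[tuple(np.round(P[v,u],3).tolist()) for u in (278,282,286,290)])
print(s["finger_gap"])
```

```text
274 [(0.564, -0.0, 0.03), (0.566, -0.001, 0.029), (0.568, -0.003, 0.024), (0.568, -0.008, 0.011)]
278 [(0.567, 0.006, 0.049), (0.569, 0.005, 0.049), (0.57, 0.005, 0.048), (0.568, -0.011, 0.01)]
282 [(0.567, 0.005, 0.053), (0.569, 0.005, 0.052), (0.571, 0.006, 0.054), (0.572, 0.002, 0.045)]
286 [(0.568, 0.006, 0.058), (0.57, 0.005, 0.057), (0.571, 0.005, 0.056), (0.572, 0.0, 0.046)]
290 [(0.569, 0.006, 0.062), (0.57, 0.006, 0.062), (0.572, 0.005, 0.061), (0.572, -0.001, 0.047)]
294 [(0.569, 0.006, 0.065), (0.571, 0.006, 0.065), (0.572, 0.004, 0.062), (0.572, -0.004, 0.047)]
298 [(0.57, 0.006, 0.069), (0.571, 0.006, 0.07), (0.572, 0.003, 0.063), (0.572, -0.005, 0.048)]
302 [(0.57, 0.006, 0.072), (0.571, 0.005, 0.071), (0.572, 0.001, 0.063), (0.572, -0.007, 0.048)]
306 [(0.57, 0.006, 0.076), (0.572, 0.005, 0.075), (0.572, -0.0, 0.064), (0.572, -0.008, 0.049)]
310 [(0.571, 0.005, 0.077), (0.572, 0.005, 0.077), (0.572, -0.002, 0.064), (0.572, -0.01, 0.05)]
314 [(0.571, 0.006, 0.082), (0.572, 0.003, 0.076), (0.572, -0.004, 0.064), (0.572, -0.012, 0.05)]
318 [(0.571, 0.004, 0.081), (0.572, 0.002, 0.077), (0.572, -0.005, 0.065), (0.572, -0.013, 0.051)]
0.030082552870946928
```

The pad tips are really at z ≈ 0.047 while the TCP reads 0.029. The pad gap seen in the depth (0.572–0.602) matches `finger_gap`, and the table reads 0.000, so the depth is right. So the tips stand about 18 mm behind the reported TCP, not 25 ahead as the text says. Their x and y are correct. I'll descend further with a force guard.

Run:
```python
from h import *
command_gripper(.072,60)
print(move_l([.5873,-.0055,-.012],None,.05,until_force=8),sense()["position"],sense()["time_s"])
command_gripper(.03,60); s=sense(); print(s["finger_gap"],s["gripper_force"],s["wrist_force"],s["time_s"])
if s["finger_gap"]>.044:
    z=s["position"][2]
    print(move_l([.588,.06,z],None,.1,until_force=35)); s=sense(); print(s["position"],s["finger_gap"],s["wrist_force"],s["time_s"])
```

```text
False [ 0.58757684 -0.00557142 -0.01177109] 7.5667
0.04879726968013999 64.83450293540955 [-8.27917610e-01 -2.56889887e-03  5.39014819e+00] 7.8917
False
[ 0.58828239  0.06160554 -0.01125837] 0.048705316787660845 [1.32271949 2.589515   1.02473019] 8.7
```

It's gripped with a 49 mm gap and slides freely. Now I'll draw it right out and turn it about the tray's centre.

Run:
```python
from h import *
z=-.0115; a0=np.pi/2-.008
move_l([.589,.228,z],None,.15); s=sense(); print(s["position"],s["finger_gap"],s["wrist_force"],s["time_s"])
C=np.array([.589,.103])
for k in range(15,181,15):
    t=np.radians(k); p=C+.125*np.array([np.cos(a0-t),np.sin(a0-t)])
    move_l([*p,z],Rz(a0-t),.12)
    s=sense(); print(k,s["finger_gap"].__round__(4),np.round(s["wrist_force"],1),np.round(s["joint_pos"],2)[[2,4,6]],round(s["time_s"],1))
    if s["finger_gap"]<.044: break
```

```text
[ 0.58890209  0.22896928 -0.01125212] 0.049056206829780714 [-0.97885271 -1.35848299  5.06244079] 9.9667
15 0.0487 [2.2 3.1 3.3] [ 0.51 -0.5  -0.26] 10.4
30 0.0485 [2.5 0.8 3.8] [ 0.57 -0.57 -0.45] 10.8
45 0.0489 [ 2.6 -0.5  3.6] [ 0.64 -0.62 -0.63] 11.2
60 0.049 [ 1.9 -0.2  5.1] [ 0.7  -0.68 -0.82] 11.7
75 0.0491 [ 2.6 -1.1  5.1] [ 0.76 -0.74 -1.  ] 12.1
90 0.0488 [ 2.4 -2.   5.4] [ 0.81 -0.79 -1.18] 12.5
105 0.049 [ 1.8 -2.6  6.2] [ 0.87 -0.84 -1.35] 12.9
120 0.0489 [ 0.3 -3.3  5.9] [ 0.92 -0.89 -1.52] 13.4
135 0.0494 [-1.  -2.3  6.7] [ 0.97 -0.94 -1.7 ] 13.8
150 0.0488 [-0.9 -3.   7.4] [ 1.   -0.97 -1.88] 14.2
165 0.0489 [-1.9 -1.1  9.2] [ 1.02 -0.99 -2.08] 14.7
180 0.0491 [-1.  -1.3  8.6] [ 1.03 -1.01 -2.3 ] 15.1
```

Run:
```python
from h import *
command_gripper(.08,60); s=sense(); p=s["position"]
move_l([p[0],p[1]+.002,.12],None,.2)
movep([.588,.20,.22],Rz(np.pi/2)); sleep(.2)
for i,(y,zz) in enumerate([(.20,.22),(.20,.17)]):
    if i: move_l([.588,y,zz],None,.15); sleep(.15)
    s=sense(); im,d=camera("wrist"); np.savez(f"v{i}.npz",p=im,d=d,tcp_rot=s["tcp_rot"],position=s["position"])
im2,_=camera("top"); np.save("top1.npy",im2)
print(s["time_s"],s["position"])
o=np.hstack([cv2.resize(im,(400,300)),cv2.resize(im2[50:290,180:500],(400,300))]); cv2.imwrite("pics/v.png",o[:,:,::-1])
f=np.load("v0.npz");P=cloud(f["d"],pose("wrist",f)); hsv=cv2.cvtColor(f["p"],cv2.COLOR_RGB2HSV)
m=(hsv[...,1]<70)&(f["d"]>0)&(P[...,2]>.004)&(P[...,2]<.034)&(abs(P[...,0]-.588)<.13)&(P[...,1]>.05); q=P[m]
print(len(q),q.min(0),q.max(0))
lp=q[q[:,1]>.205]; print("loop",np.percentile(lp,[2,50,98],axis=0))
```

```text
18.7917 [0.58875909 0.20057098 0.17137548]
20580 [0.51110905 0.0500731  0.00400942] [0.66196688 0.39272715 0.03399056]
loop [[0.56951177 0.21041086 0.00444961]
 [0.62138003 0.36059638 0.00666524]
 [0.65890296 0.39130566 0.03190153]]
```

View pics/v.png

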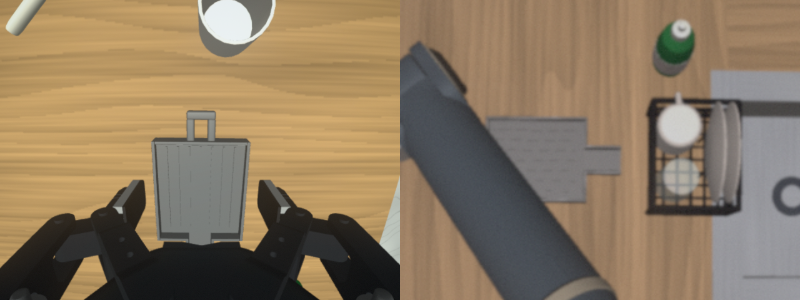

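Left, wrist view: the tray is turned round, with its loop at (200,125) away from the rack and the mug at (225,25) clear. Right, top view: the spout at (603,160) points squarely at the rack's mouth (650,160).

Run:
```python
from h import *
R=[]
for i in (0,1):
    f=np.load(f"v{i}.npz");cam=pose("wrist",f);P=cloud(f["d"],cam); hsv=cv2.cvtColor(f["p"],cv2.COLOR_RGB2HSV)
    ok=(hsv[...,1]<70)&(f["d"]>0)&(abs(P[...,0]-.588)<.13)&(P[...,1]>.06)&(P[...,1]<.27)
    q=P[ok&(P[...,2]>.024)&(P[...,2]<.034)]
    sd=[q[(q[:,1]<.18)&(q[:,1]>.08)&(s*(q[:,0]-.588)>.06)] for s in(-1,1)]
    for e in sd: print("side",len(e),np.polyfit(e[:,1]-.1,e[:,0],1),np.percentile(e[:,0],[2,98]))
    lp=P[ok&(P[...,2]>.010)&(P[...,2]<.03)&(P[...,1]>.2)&(abs(P[...,0]-.588)<.04)]
    print("loop",np.percentile(lp,[1,50,99],axis=0).round(4).tolist())
    m=(ok&(P[...,2]>.010)&(P[...,2]<.03)&(P[...,1]>.2)&(abs(P[...,0]-.588)<.04))
    v,u=np.where(m); R.append(([(u.min()-.5,v.min()-.5),(u.max()+.5,v.min()-.5)],cam))
for a,b in zip(R[0][0],R[1][0]): print("tri",tri(a,R[0][1],b,R[1][1]))
```

```text
side 418 [0.01251436 0.51448497] [0.51190204 0.51737014]
side 386 [0.02066549 0.65791451] [0.65570238 0.66144605]
loop [[0.566, 0.2007, 0.016], [0.5866, 0.2258, 0.0225], [0.6089, 0.2389, 0.0245]]
side 538 [0.01320397 0.51442953] [0.51196785 0.51728611]
side 546 [0.00833754 0.65798748] [0.65586582 0.66122584]
loop [[0.5666, 0.2007, 0.0158], [0.5883, 0.2262, 0.0225], [0.6088, 0.2389, 0.0243]]
tri (array([0.56554193, 0.23877042, 0.01010784]), np.float64(0.0006153717775517216))
tri (array([0.609508  , 0.23933801, 0.01627895]), np.float64(0.0003782792147821574))
```

The tray centre is (0.586, 0.104), heading slope 0.012 against the rack's 0.010. The loop is 43 wide at x 0.5876, its end at y 0.239 and its top at 0.0225. That all fits, so I'll grip the loop and slide the tray in.

Run:
```python
from h import *
a=np.pi/2-.011
def st(t): s=sense(); print(t,s["position"].round(4) if hasattr(s["position"],"round") else s["position"],round(s["finger_gap"],4),np.round(s["wrist_force"],1),round(s["time_s"],1)); return s
command_gripper(.072,60)
move_l([.5876,.219,.05],Rz(a),.15)
print(move_l([.5876,.219,-.016],None,.06,until_force=8)); st("down")
command_gripper(.025,60); s=st("grip")
if s["finger_gap"]>.038:
    z=s["position"][2]
    print(move_l([.5860,.125,z],Rz(np.pi/2-.010),.12,until_force=20)); st("pre")
    print(move_l([.5845,.0,z],None,.1,until_force=20)); st("in")
    print(move_l([.5834,-.045,z],None,.04,until_force=20)); st("home")
```

```text
False
down [ 0.588   0.2192 -0.0155] 0.072 [ 0.4 -0.6  0.2] 21.4
grip [ 0.588   0.2192 -0.0153] 0.043 [-0.4 -0.9  4.8] 21.7
False
pre [ 0.5863  0.1232 -0.0153] 0.0431 [ 0.4 -3.6  4.3] 22.6
False
in [ 0.5845 -0.0007 -0.0153] 0.0429 [ 0.5 -0.2  3.9] 24.1
True
home [ 0.5843 -0.0243 -0.0153] 0.0427 [-0.1  1.3  1.8] 24.8
```

It stopped on force at y = -0.0243, where home was predicted at -0.0255. I'll press once more to confirm, release, back off and look.

Run:
```python
from h import *
s=sense(); z=s["position"][2]; x=s["position"][0]
print(move_l([x,-.045,z],None,.03,until_force=25)); s=sense(); print(s["position"],s["wrist_force"],s["finger_gap"])
command_gripper(.075); p=sense()["position"]
move_l([p[0],p[1],.10],None,.15); move_l([.588,.08,.22],Rz(np.pi/2),.25); sleep(.2)
s=sense(); im,d=camera("wrist"); im2,d2=camera("scene"); im3,_=camera("top")
print(s["time_s"],s["position"])
o=np.hstack([cv2.resize(im,(400,300)),cv2.resize(im2[230:380,310:470],(400,300))]); o=np.vstack([o,np.hstack([cv2.resize(im3[60:240,320:560],(400,300)),np.zeros((300,400,3),np.uint8)])]); cv2.imwrite("pics/end.png",o[:,:,::-1])
P=cloud(d,pose("wrist",s)); hsv=cv2.cvtColor(im,cv2.COLOR_RGB2HSV); ok=(hsv[...,1]<70)&(d>0)
lp=P[ok&(abs(P[...,0]-.587)<.035)&(P[...,1]>-.03)&(P[...,1]<.05)&(P[...,2]>.012)&(P[...,2]<.03)]; print("loop",np.percentile(lp,[1,50,99],axis=0).round(4).tolist())
bx=P[ok&(abs(P[...,0]-.587)<.1)&(P[...,1]>-.06)&(P[...,1]<-.03)&(P[...,2]>.024)&(P[...,2]<.034)]; print("box end",np.percentile(bx,[1,99],axis=0).round(4).tolist(),np.polyfit(bx[:,0],bx[:,1],1))
P=cloud(d2,pose("scene")); hsv=cv2.cvtColor(im2,cv2.COLOR_RGB2HSV)
sp=P[(hsv[...,1]<70)&(abs(P[...,0]-.583)<.04)&(P[...,1]<-.245)&(P[...,1]>-.31)&(P[...,2]>.006)&(P[...,2]<.04)]; print("spout",len(sp),np.percentile(sp,[2,98],axis=0).round(4).tolist())
```

```text
True
[ 0.58444966 -0.02395761 -0.01466427] [0.13629555 1.5691261  1.66702188] 0.04243142694722009
27.65 [0.5873992  0.07814537 0.21832684]
loop [[0.5622, -0.0294, 0.0129], [0.5834, -0.0121, 0.0223], [0.6044, -0.0045, 0.0243]]
box end [[0.5098, -0.0584, 0.0242], [0.6558, -0.0486, 0.0302]] [-0.00810553 -0.04701672]
spout 340 [[0.5553, -0.2912, 0.0062], [0.6049, -0.2465, 0.0297]]
```

View pics/end.png

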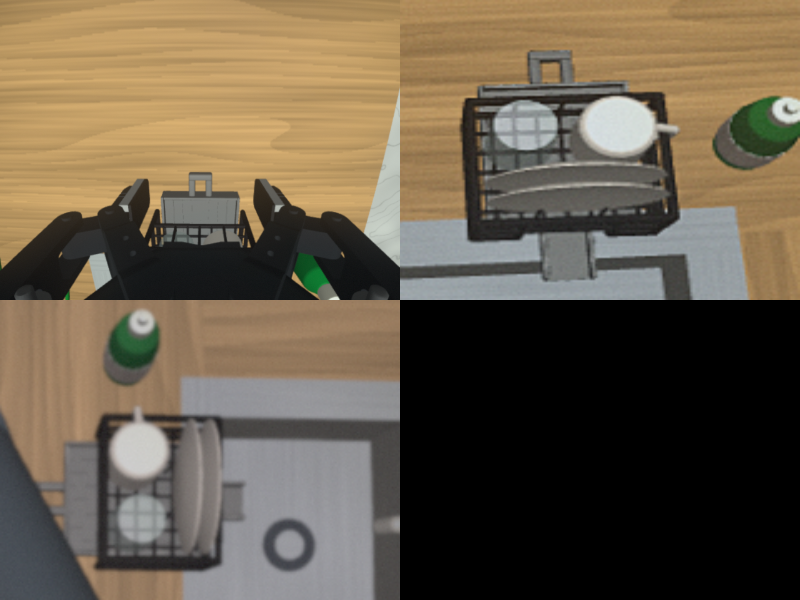

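The tray is home. The spout tip is at y -0.291 (predicted -0.2905) and the loop end at -0.0045 (predicted -0.0055). Two presses stopped at the same spot, the box is square to the rack, and the rims at 24–30 mm show it lying flat. The scene panel shows the spout (567,255) over the bowl, with the soap untouched.

```bash
python3 -c "
from rig import *
print(finish_job())"
```

```text
the job is handed in; nothing more can be done
None
```

The drip tray is turned round and back under the black rack, flat on the worktop and home against the end stops to within the 1–2 mm I could measure, with its spout over the sink bowl; I kept clear of the bottle, mug and brush, and handed the job in at about 28 s.

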